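# Load the clamping nest and set its thumbscrew a quarter turn off the seat

### The arm

A 6-joint arm with a two-finger parallel gripper is mounted at the origin on a cart in front of the work surface, level with it; the furniture and walls round the work are solid. World frame = base frame: x ahead of the robot, y to its left, z up, the work surface at z = 0. Lengths are in mm, angles in degrees, forces in N, time in s.
With the tool pointing down it reaches from about 300 to 850 mm from the base axis. Payload 4.2 kg.
Tool frame: the origin (TCP) lies midway between the tips of the shut fingers; the grasp point (between the pads) lies 19 mm behind it; x points along the fingers, y is the direction in which the jaws open and shut, and the axes are right-handed (so a half turn about x gives the same grasp; the last joint's range is limited). The gripper opens to 91 mm and grips with 3 to 60 N. Pads are 32 mm wide; open, the fingers measure 118 mm over their backs; the gripper's body (76 mm by 178 mm) begins 60 mm behind the grasp point.
Start: joints at [-66.177, 18.312, 89.639, -0, 72.044, -1.146], TCP at [242.733, -521.271, 213.976] pointing down, gripper open.
Joint ranges: [-177.97, 177.97], [-48.28, 115.42], [12.27, 149.76], [-77.06, 257.06], [2.81, 150.46], [-146.56, 146.56]. Speed limits (degrees/s): [147.25, 147.25, 180, 180, 180, 180].

### API

Orientations are given as [roll, pitch, yaw] about the fixed x, y, z axes, in that order (R = Rz(yaw) Ry(pitch) Rx(roll)).
In Python, from workcell import env gives the robot as it stands.
- The arm moves only by the shell command python3 -m handwheel 'ROWS' [FORCE]. ROWS is text: rows parted by semicolons, each of 7 numbers parted by spaces: the turn, a rotation vector about the tool's x, y, z in degrees, then the shift along the tool's x, y, z in m, then the finger opening in m, from 0 to 0.0912. In form: rx ry rz x y z grip; .... A call has 1 to 12 rows; each row is the pose to reach, as a shift and turn from the pose commanded when the call began, along the tool's axes at that moment; what a row does not reach only later rows make up. A row lasts 1/12 s, in which the tool goes at most 41.7 mm and 7.16 degrees, less where a joint would pass 70% of its speed; a pose out of reach is approached as far as the arm can. A call with a gripper value outside its range is refused whole. The fingers move at their own pace and stop on an object; FORCE is the grip in N (left out, the last holds). Time passes only in rows, so rows that repeat a pose let the fingers close. It gives the time, the measured TCP pose, the force and the opening at its end, in the units of the state.
- env.state(): the state, without advancing time (a new reading comes with each control period).
- env.grab_frame(name): name is "side" or "top"; returns the picture (480x640x3 uint8, red, green, blue); there is no depth.
- env.get_calibration(name): a dict with "mtx" (3x3 intrinsics, pixels), "k1" (the pictures are not rectified: a ray, as slopes to the right and down, at radius r is drawn at 1 + k1 r^2 times it, then the intrinsics apply), "T" (4x4, takes a point from camera to world coordinates). Camera axes: x right, y up, looking along -z (the intrinsics and any distortion apply to the point x, -y, -z); pixel columns grow to the right and rows downward; lengths in mm; the calibration is good to about 2 mm. A picture is of the moment at which its call begins. get_calibration takes no time and is no camera call.
- env.job_done(): hands the job in, once; it reports no verdict.
The state is a dict: "time_s": time; "qpos": joint angles; "qvel": joint speeds; "effort": joint torques, N m; "ee_pos": TCP position; "ee_rot": TCP orientation; "force": force on the tool from outside, world axes, zero at the start; "torque": the same for the moment, N m; "gripper_width": finger opening in mm.
Only numpy, scipy, OpenCV 4.12 (cv2) and the standard library are available. Lean on these libraries where they do the work, as an engineer would, in place of code of your own. Each camera call takes 0.05 s, during which the arm holds its last target. There are 200 camera calls.

### The job

Plug the loose snap block fully home, flat, in the pocket of the clamping nest. Then turn the nest's wing thumbscrew clockwise until it seats with the jaw against the block, back it off a quarter turn so that the block is free again in its pocket, and finish there with the thumbscrew still held in the gripper. Leave the other things on the bench where they are.

Things in the scene. Friction and masses are not known exactly. Their poses are not given: they have to be found in the camera images.
- plug: the snap block, a loose clear-blue and white block, 70 (its x) x 48 (its y) x 40 mm high, about 55 g, the only one of its kind on the bench; origin at the centre of its underside, z up. It starts upright on the bench, to the right of the nest. Grasp it across the 48 mm. It may go in either way round. (A rack post stands upright to its right, near x 0.39, y -0.56 m: keep the arm clear of it.)
- nest: the clamping nest: aluminium base plate 124 (x) x 180 (y) x 8 mm, fixed to the bench; origin in the bench plane under the pocket centre, z up. Pocket at its +y end: end walls' faces at x = -36.5 and +36.5 mm, fixed side wall's face at y = +25, sliding jaw at the -y side; wall tops 28 mm above the bench. At its -y end a grey housing (66 x 56 mm round (0, -95), 28 mm high) with the thumbscrew.
- jaw: the sliding steel jaw, the pocket's -y wall, moved only by the thumbscrew; its face is at y = -27.1 mm of the nest + 1.8 mm per rad of the screw (25 to 27 mm from the pocket centre at the start). The body's origin moves with it along the nest's y; it starts near the nest's origin
- pocket_floor (a point): centre of the pocket floor, 8 mm above the bench; axes as the nest's. The walls stand straight to 20 mm above the bench, then flare outward by 4 mm up to 28 mm as a lead-in. The block goes in here from above, its 70 mm along the nest's x, with 1 mm of play or more all round; home, its top is 48 mm above the bench.
- wing (a point): middle of the thumbscrew's wing, on its upright axis, 63 mm above the bench, at (0, -95) mm of the nest; x along the wing, z up. The wing is an upright dark steel blade 40 mm long, 10 mm thick, 50 to 76 mm above the bench (rounded boss 24 mm across below it); grip it from above across the 10 mm. It turns in place and does not rise or sink.
- thumbscrew (a joint): angle of the thumbscrew, rad, growing clockwise seen from above. It starts at 0.2 to 1.2 and seats on a hard stop at 2.6, where the jaw presses the block against the fixed wall. Friction about 0.06 N m; it stays where it is left. A quarter turn back from the seat is 1.03. At 0 the wing lies along the nest's x.
- clip: a blue clip, 35 x 68 x 21 mm, lying at the right side of the bench: leave alone; origin at the centre of its underside
- frame: a flat blue frame, 60 x 74 x 9 mm, lying behind the work: leave alone; origin at the centre of its underside
- glue: a small white glue bottle, 21 mm across and 60 mm high, standing to the left of the nest: leave alone; origin at the centre of its underside
- tape_rule: a black and orange tape measure, 35 x 88 x 70 mm, standing far behind the nest: leave alone; origin at the centre of its underside
Not all that is in view belongs to the job. What is shaped like the plug but purple is not meant.

How it is judged:
By the outcome, as a careful person would: the job done as asked, in the order asked, and still so for the second after the job is handed in, while the arm keeps its last pose, push and grip.
It also fails if it takes over 72 s, if anything falls off the work surface, if the arm or the gripper's body presses on something with over 40 N, if the wrist force passes 120 N, or if a joint passes its speed limit or range.

## Working session

There is one attempt and no reset: what is moved stays moved. The work goes in short steps, Python scripts to look and compute and a shell command to move; the robot and the scene stay as the last step left them, time stands still between calls to the robot, and variables do not carry over. Pictures are saved under pics/ and viewed, on a budget of 10 in all, crops included, one or two more only if the job needs it, and the job is handed in when it is done.

```bash
mkdir -p pics; ls
python3 - <<'E'
from workcell import env
import cv2,numpy as np
np.set_printoptions(suppress=True,precision=4)
for n in("top","side"):
    cv2.imwrite(f"pics/{n}0.png",env.grab_frame(n)[:,:,::-1]); c=env.get_calibration(n); print(n,c)
print(env.state())
E
```

```text
pics
top {'mtx': array([[549.2452,   0.    , 328.1292],
       [  0.    , 549.2452, 238.3501],
       [  0.    ,   0.    ,   1.    ]]), 'k1': 0.04781931098315546, 'T': array([[   0.0214,    0.9885,   -0.15  ,  390.3053],
       [  -0.9997,    0.0233,    0.0108,  -42.9073],
       [   0.0142,    0.1497,    0.9886, 1498.3979],
       [   0.    ,    0.    ,    0.    ,    1.    ]])}
side {'mtx': array([[528.6086,   0.    , 321.0586],
       [  0.    , 528.6086, 247.2781],
       [  0.    ,   0.    ,   1.    ]]), 'k1': -0.10763304244460972, 'T': array([[  -0.8247,    0.2558,   -0.5045, -130.2122],
       [  -0.565 ,   -0.3332,    0.7548, 1081.9403],
       [   0.0249,    0.9075,    0.4193,  685.8672],
       [   0.    ,    0.    ,    0.    ,    1.    ]])}
{'time_s': 0.1, 'qpos': array([-66.1768,  18.349 ,  89.6974,  -0.0002,  72.0435,  -1.1461]), 'qvel': array([-0.0057, -0.0316, -0.1907,  0.0422, -0.0796, -0.0207]), 'effort': array([ -0.0001, -41.3333, -23.251 ,   0.0728,   0.0421,  -0.0001]), 'ee_pos': array([ 242.5504, -520.8631,  213.2075]), 'ee_rot': array([-91.0487,  89.91  , 113.9206]), 'force': array([ 0.6453, -0.3543,  0.0024]), 'torque': array([-0.0004, -0.0399,  0.0773]), 'gripper_width': 91.40952351356316}
```

View pics/top0.png

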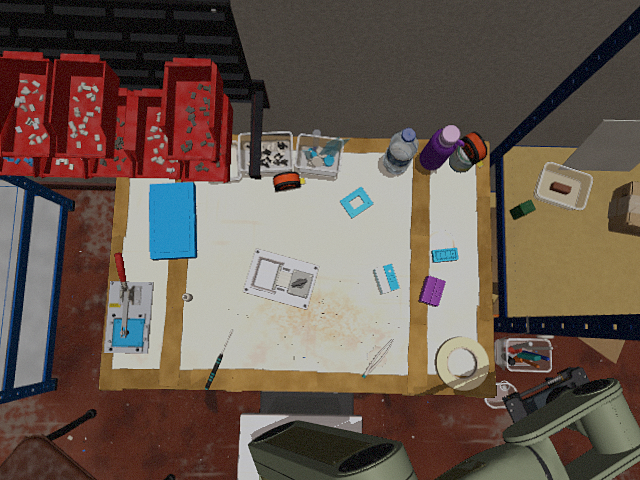

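View pics/side0.png

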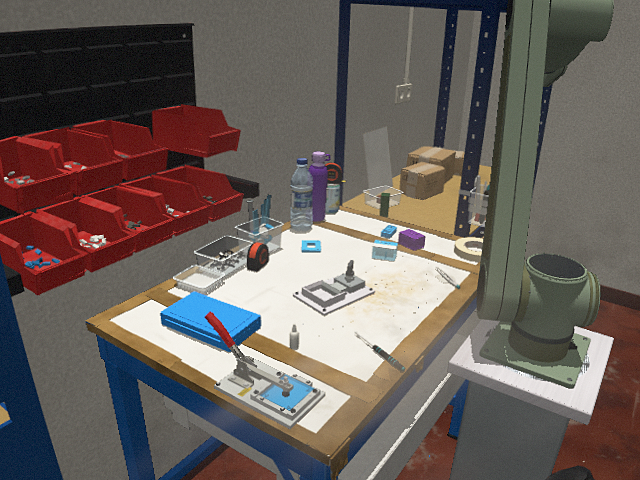

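Top view candidates: the clear-blue and white block at (386,279) is the plug. The purple block at (432,291) is the decoy, the clip is at (445,255), the frame at (356,203), and a blue plate sits in the toggle fixture at (128,332). The nest is at (282,278), with its pocket to the left (+y) and its wing at (299,283). Next, one close crop.

```bash
cat > h.py <<'E'
from workcell import env
import cv2,numpy as np
np.set_printoptions(suppress=True,precision=2)
def cal(n):
    c=env.get_calibration(n); return c["mtx"],c["k1"],c["T"]
def ray(n,uv):
    M,k,T=cal(n); p=cv2.undistortPoints(np.array([[uv]],float),M,np.array([k,0,0,0.]))[0,0]
    return T[:3,3],T[:3,:3]@np.array([p[0],-p[1],-1])
def at(n,uv,z):
    o,d=ray(n,uv); return (o+d*(z-o[2])/d[2])
def proj(n,P):
    M,k,T=cal(n); P=np.atleast_2d(np.array(P,float)); c=(P-T[:3,3])@T[:3,:3]; c=c*[1,-1,-1]
    return cv2.projectPoints(c.reshape(-1,1,3),np.zeros(3),np.zeros(3),M,np.array([k,0,0,0.]))[0][:,0]
def grab(n): return env.grab_frame(n)[:,:,::-1].copy()
def crop(im,x,y,w,h,s): return cv2.resize(im[y:y+h,x:x+w],None,fx=s,fy=s,interpolation=cv2.INTER_CUBIC)
E
python3 - <<'E'
from h import *
t=cv2.imread("pics/top0.png"); s=cv2.imread("pics/side0.png")
a=crop(t,235,235,90,75,4.4); b=crop(t,360,235,90,75,4.4)
c=crop(s,285,250,90,75,4.4); d=crop(s,360,215,90,75,4.4)
h=300
r=lambda i:cv2.resize(i,(400,300))
# mosaic: scale 400/90=4.444 x, 300/75=4 y
cv2.imwrite("pics/m1.png",np.vstack([np.hstack([r(a),r(b)]),np.hstack([r(c),r(d)])]))
E
```

```text
(no output)
```

View pics/m1.png

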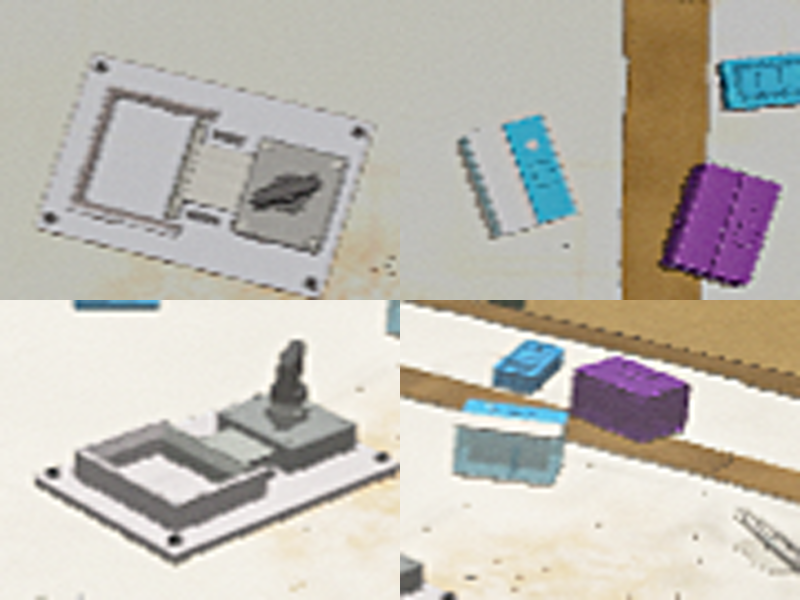

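The crop confirms the choice: the clear-blue and white block is at top px ~(386,279), and the purple one beside it is the decoy. I'll refine the nest and plug poses by fitting model edges in both views.

```bash
cat > fit.py <<'E'
from h import *
from scipy.optimize import minimize
def rect(x0,x1,y0,y1,z):
    c=np.array([[x0,y0,z],[x1,y0,z],[x1,y1,z],[x0,y1,z]],float); return [(c[i],c[(i+1)%4]) for i in range(4)]
NEST=rect(-62,62,-128,52,8)+rect(-33,33,-123,-67,28)
PLUG=rect(-35,35,-24,24,40)
def place(p,X):
    c,s=np.cos(p[2]),np.sin(p[2]); return X@np.array([[c,s,0],[-s,c,0],[0,0,1]])+[p[0],p[1],0]
def samp(segs): 
    t=np.linspace(.03,.97,40)[:,None]; return np.vstack([a+(b-a)*t for a,b in segs])
def grad(im,s):
    g=cv2.GaussianBlur(im,(0,0),s).astype(np.float32)
    m=np.sqrt(sum(cv2.Sobel(g[:,:,i],cv2.CV_32F,1,0)**2+cv2.Sobel(g[:,:,i],cv2.CV_32F,0,1)**2 for i in range(3)))
    return np.sqrt(m)
def fit(ims,segs,p0):
    X=samp(segs); p=np.array(p0,float)
    for s in (2.5,1.2,.7):
        G={n:grad(i,s) for n,i in ims.items()}
        def f(q):
            P=place([q[0],q[1],q[2]/50],X); v=0
            for n,g in G.items():
                uv=proj(n,P).astype(np.float32); v-=cv2.remap(g,uv[:,0][None],uv[:,1][None],cv2.INTER_LINEAR).mean()/g.std()
            return v
        q0=[p[0],p[1],p[2]*50]
        r=minimize(f,q0,method="Nelder-Mead",options=dict(initial_simplex=np.array([q0]+[[q0[0]+d[0],q0[1]+d[1],q0[2]+d[2]] for d in ((3,0,0),(0,3,0),(0,0,3))]),xatol=.02,fatol=1e-4))
        p=np.array([r.x[0],r.x[1],r.x[2]/50])
    return p,r.fun
E
python3 - <<'E'
from fit import *
t=cv2.imread("pics/top0.png"); s=cv2.imread("pics/side0.png")
px=lambda u,v,x0,y0:(x0+u/4.444,y0+v/4)
C=np.array([at("top",px(u,v,235,235),8) for u,v in((95,53),(375,125),(320,297),(38,227))]); print(C, np.linalg.norm(np.diff(C,axis=0),axis=1))
d=C[0]-C[1]; yaw=np.arctan2(d[1],d[0])-np.pi/2; c=C.mean(0); cy=np.array([-np.sin(yaw),np.cos(yaw)]); o=c[:2]+38*cy
print("nest",o,np.degrees(yaw))
for im in ({"top":t,"side":s},{"top":t},{"side":s}):
    p,f=fit(im,NEST,[*o,yaw]); print(p[:2],np.degrees(p[2]),f)
B=np.array([at("top",px(u,v,360,235),40) for u,v in((74,130),(141,115),(177,213),(100,237))]); print(B,np.linalg.norm(np.diff(B,axis=0),axis=1))
e=B[1]-B[2]; yb=np.arctan2(e[1],e[0]); b=B.mean(0)[:2]; print("plug",b,np.degrees(yb))
for im in ({"top":t,"side":s},{"top":t},{"side":s}):
    q,f=fit(im,PLUG,[*b,yb]); print(q[:2],np.degrees(q[2]),f)
W=[at("top",px(u,v,235,235),76) for u,v in((252,205),(322,177))]; print("wing",W)
E
```

```text
[[584.43 136.05   8.  ]
 [539.   -37.04   8.  ]
 [422.31  -6.56   8.  ]
 [465.49 165.56   8.  ]] [178.96 120.61 177.46]
nest [512.46 101.26] -14.705499069661071
[514.02 105.68] -14.780352541889117 -6.101576328277588
[516.19 105.48] -16.237174328463404 -2.48899507522583
[511.18  89.74] -15.191156001634564 -3.1300408840179443
[[ 535.98 -189.89   40.  ]
 [ 546.97 -230.07   40.  ]
 [ 482.24 -251.77   40.  ]
 [ 465.34 -205.92   40.  ]] [41.65 68.26 48.87]
plug [ 507.63 -219.41] 18.531897132747083
[ 509.02 -216.84] 18.39051337856339 -7.683403015136719
[ 508.62 -217.01] 18.526055807870236 -3.376594066619873
[ 509.22 -216.49] 19.931126568718344 -4.320166110992432
wing [array([478.81,  32.87,  76.  ]), array([497.77,  -7.26,  76.  ])]
```

Run:
```python
from fit import *
t=cv2.imread("pics/top0.png"); s=cv2.imread("pics/side0.png")
X=NEST+rect(-40.5,40.5,-30,29,28)
S=6
def draw(n,im,x,y,p,col):
    a=crop(im,x,y,100,90,1); a=cv2.resize(a,None,fx=4,fy=4,interpolation=cv2.INTER_CUBIC) 
    return a
out=[]
for n,im,x,y in(("top",t,235,235),("side",s,285,245)):
    row=[]
    for p in ((512.5,101.3,np.radians(-14.7)),(514.,105.7,np.radians(-14.78))):
        a=cv2.resize(im[y:y+75,x:x+100],None,fx=4,fy=4,interpolation=cv2.INTER_CUBIC)
        for A,B in X:
            uv=(proj(n,place(p,np.array([A,B])))-[x,y]+.5)*4; cv2.line(a,*[tuple(int(v) for v in k) for k in np.round(uv)],(0,0,255),1)
        row.append(a)
    out.append(np.hstack(row))
cv2.imwrite("pics/ov.png",np.vstack(out))
```

```text
(no output)
```

View pics/ov.png

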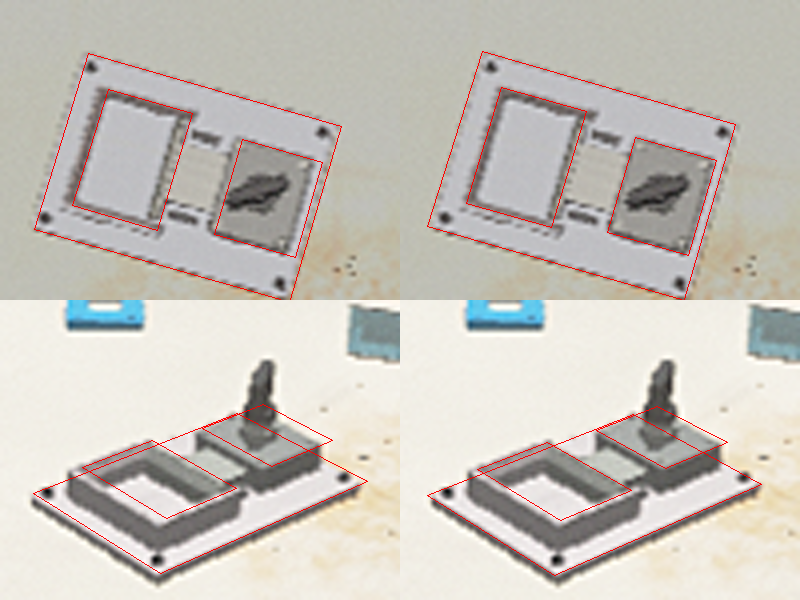

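The plate's offset along y was my assumption, since it isn't given. The housing and pocket edges sit further +y than the plate fit says, so I'll refit with that offset free.

Run:
```python
from fit import *
t=cv2.imread("pics/top0.png"); s=cv2.imread("pics/side0.png")
H=rect(-33,33,-123,-67,28)
best=None
for ims in ({"top":t,"side":s},{"top":t},{"side":s}):
  for o in (38,40,42,44,46):
    N=rect(-62,62,-o-90,-o+90,8)+H
    p,f=fit(ims,N,[513.5,105,np.radians(-14.8)]); print(list(ims),o,p[:2],np.degrees(p[2]),f)
    if len(ims)==2 and (best is None or f<best[1]): best=(p,f,o)
p,f,o=best
out=[]
for n,im,x,y in(("top",t,235,235),("side",s,285,245)):
    a=cv2.resize(im[y:y+75,x:x+100],None,fx=4,fy=4,interpolation=cv2.INTER_CUBIC); b=a.copy()
    for A,B in rect(-62,62,-o-90,-o+90,8)+H+rect(-40.5,40.5,-30,29,28):
        uv=(proj(n,place(p,np.array([A,B])))-[x,y]+.5)*4; cv2.line(a,*[tuple(int(v) for v in k) for k in np.round(uv)],(0,0,255),1)
    out.append(np.hstack([a,b]))
cv2.imwrite("pics/ov2.png",np.vstack(out))
```

```text
['top', 'side'] 38 [512.4  106.22] -13.923637649889173 -6.105468273162842Traceback (most recent call last):
  File "<stdin>", line 8, in <module>
  File "fit.py", line 25, in fit
    r=minimize(f,q0,method="Nelder-Mead",options=dict(initial_simplex=np.array([q0]+[[q0[0]+d[0],q0[1]+d[1],q0[2]+d[2]] for d in ((3,0,0),(0,3,0),(0,0,3))]),xatol=.02,fatol=1e-4))
    res = _minimize_neldermead(fun, x0, args, callback, bounds=bounds,
                               **options)
    fxcc = func(xcc)
    fx = function(np.copy(x), *(wrapper_args + args))
  File "fit.py", line 22, in f
    uv=proj(n,P).astype(np.float32); v-=cv2.remap(g,uv[:,0][None],uv[:,1][None],cv2.INTER_LINEAR).mean()/g.std()
       ~~~~^^^^^
  File "h.py", line 12, in proj
    M,k,T=cal(n); P=np.atleast_2d(np.array(P,float)); c=(P-T[:3,3])@T[:3,:3]; c=c*[1,-1,-1]
          ~~~^^^
  File "h.py", line 5, in cal
    c=env.get_calibration(n); return c["mtx"],c["k1"],c["T"]
ValueError: time passes only in moves, steps and waits
```

Calibration calls are rationed, so I'll cache it.

```bash
python3 - <<'E'
import re
s=open("h.py").read()
s=s.replace('''def cal(n):
    c=env.get_calibration(n); return''','''import functools
@functools.cache
def cal(n):
    c=env.get_calibration(n); return''')
open("h.py","w").write(s)
E
cat > f2.py <<'E'
from fit import *
t=cv2.imread("pics/top0.png"); s=cv2.imread("pics/side0.png")
H=rect(-33,33,-123,-67,28)
best=None
for ims in ({"top":t,"side":s},{"top":t},{"side":s}):
  for o in (38,40,42,44,46):
    N=rect(-62,62,-o-90,-o+90,8)+H
    p,f=fit(ims,N,[513.5,105,np.radians(-14.8)]); print(list(ims),o,p[:2],np.degrees(p[2]),f)
    if len(ims)==2 and (best is None or f<best[1]): best=(p,f,o)
p,f,o=best
out=[]
for n,im,x,y in(("top",t,235,235),("side",s,285,245)):
    a=cv2.resize(im[y:y+75,x:x+100],None,fx=4,fy=4,interpolation=cv2.INTER_CUBIC); b=a.copy()
    for A,B in rect(-62,62,-o-90,-o+90,8)+H+rect(-40.5,40.5,-30,29,28):
        uv=(proj(n,place(p,np.array([A,B])))-[x,y]+.5)*4; cv2.line(a,*[tuple(int(v) for v in k) for k in np.round(uv)],(0,0,255),1)
    out.append(np.hstack([a,b]))
cv2.imwrite("pics/ov2.png",np.vstack(out))
E
python3 f2.py
```

```text
['top', 'side'] 38 [512.4  106.22] -13.923637649889173 -6.105468273162842
['top', 'side'] 40 [514.87 106.06] -15.26281582291219 -6.171175956726074
['top', 'side'] 42 [515.56 106.35] -15.66328363073673 -6.167318344116211
['top', 'side'] 44 [515.65 106.67] -15.652965462647195 -6.1066179275512695
['top', 'side'] 46 [515.86 107.24] -15.612653851657171 -5.974174499511719
['top'] 38 [516.11 105.46] -16.237336807118172 -2.489304542541504
['top'] 40 [515.96 105.45] -16.241918231405197 -2.4900801181793213
['top'] 42 [516.17 105.32] -16.394905453615756 -2.5078492164611816
['top'] 44 [515.6  105.89] -15.902027735966792 -2.499458074569702
['top'] 46 [515.95 106.26] -16.080910662494134 -2.436984062194824
['side'] 38 [515.45 112.34] -14.564184314572286 -3.591709852218628
['side'] 40 [511.3   91.47] -14.87795859117851 -3.168762445449829
['side'] 42 [511.88  93.12] -14.940712205416387 -3.196165084838867
['side'] 44 [514.74 108.89] -14.636904044644778 -3.701571464538574
['side'] 46 [515.46 109.94] -14.872251362225919 -3.632688522338867
```

View pics/ov2.png

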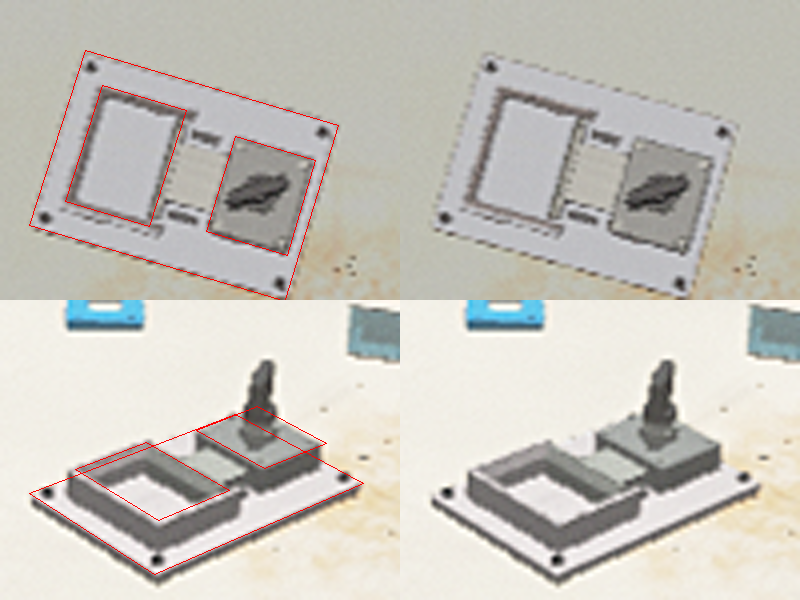

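Pocket and housing agree at nest ≈ (515,107), yaw ≈ -15.2°, good to about 2 mm, which is inside the 4 mm flare. The wing points give a screw angle of about 0.86 rad. Next I'll plan the approach over the plug.

```bash
cat > plan.py <<'E'
from workcell import env
import numpy as np
from scipy.spatial.transform import Rotation as Ro
np.set_printoptions(suppress=True,precision=2)
def plan(*targets):
    """targets (x,y,z mm, jaw-axis world angle deg): print row values from the present pose"""
    s=env.state(); R=Ro.from_euler("xyz",s["ee_rot"],degrees=True); M=R.as_matrix()
    print("t",s["time_s"],"p",s["ee_pos"],"jaw",np.degrees(np.arctan2(M[1,1],M[0,1])),"down",M[:,0],"q",s["qpos"],"F",s["force"],"T",s["torque"],"w",s["gripper_width"])
    for x,y,z,a in targets:
        a=np.radians(a); yv=np.array([np.cos(a),np.sin(a),0]); xv=np.array([0,0,-1.]); W=np.c_[xv,yv,np.cross(xv,yv)]
        d=np.array([x,y,z])-s["ee_pos"]
        print("rot",np.degrees((R.inv()*Ro.from_matrix(W)).as_rotvec()),"shift_m",np.round(M.T@d/1000,4),"rows>=",round(max(np.linalg.norm(d)/41.7,0),1))
E
python3 -c "
from plan import *
plan((509,-217,120,108.5),(509,-217,120,-71.5))"
```

```text
t 0.1 p [ 242.55 -520.86  213.21] jaw -65.03066090644522 down [-0.  0. -1.] q [-66.18  18.35  89.7   -0.    72.04  -1.15] F [ 0.65 -0.35  0.  ] T [-0.   -0.04  0.08] w 91.40952351356316
rot [-173.53   -0.14    0.01] shift_m [ 0.09 -0.16 -0.37] rows>= 9.9
rot [6.47 0.   0.09] shift_m [ 0.09 -0.16 -0.37] rows>= 9.9
```

```bash
sed -i 's#"shift_m",np.round(M.T@d/1000,4)#"shift_mm",M.T@d#' plan.py; python3 -c "
from plan import *
plan((509,-217,120,-71.5))"
```

```text
t 0.1 p [ 242.55 -520.86  213.21] jaw -65.03066090644522 down [-0.  0. -1.] q [-66.18  18.35  89.7   -0.    72.04  -1.15] F [ 0.65 -0.35  0.  ] T [-0.   -0.04  0.08] w 91.40952351356316
rot [6.47 0.   0.09] shift_mm [  93.47 -162.84 -369.81] rows>= 9.9
```

```bash
python3 -m handwheel '6.5 0 0 0 -0.015 -0.034 0.09; 6.5 0 0 0.01 -0.03 -0.068 0.09; 6.5 0 0 0.02 -0.045 -0.103 0.09; 6.5 0 0 0.03 -0.06 -0.137 0.09; 6.5 0 0 0.04 -0.076 -0.172 0.09; 6.5 0 0 0.05 -0.091 -0.207 0.09; 6.5 0 0 0.06 -0.106 -0.241 0.09; 6.5 0 0 0.07 -0.121 -0.275 0.09; 6.5 0 0 0.08 -0.136 -0.309 0.09; 6.5 0 0 0.09 -0.15 -0.341 0.09; 6.5 0 0 0.0935 -0.1628 -0.3698 0.09; 6.5 0 0 0.0935 -0.1628 -0.3698 0.09' 20; python3 -m handwheel '0 0 0 0 0 0 0.09; 0 0 0 0 0 0 0.09'; python3 -c "
from plan import *
plan((509,-217,23.5,-71.5))
from h import *
t=grab('top');s=grab('side');print(proj('top',[509,-217,40]),proj('side',[509,-217,40]))
cv2.imwrite('pics/m2.png',np.hstack([cv2.resize(t[230:330,340:440],(400,400)),cv2.resize(s[200:300,335:435],(400,400))]))"
```

```text
time_s: 1.1
ee_pos: [511.7, -213.4, 118.9]
ee_rot: [-97.7, 89.9, 101.1]
force: [-1.0, -0.3, -0.7]
gripper_width: 90.4
time_s: 1.27
ee_pos: [508.8, -217.7, 120.2]
ee_rot: [-3.9, 89.9, -165.4]
force: [-0.6, 0.3, -0.5]
gripper_width: 89.9
t 1.2667 p [ 508.81 -217.73  120.25] jaw -71.49830210990586 down [-0. -0. -1.] q [-24.34  20.78 100.43  -0.04  58.82  47.18] F [-0.62  0.29 -0.52] T [ 0.06 -0.03  0.03] w 89.86060409796417
rot [0.   0.05 0.  ] shift_mm [96.75 -0.63 -0.5 ] rows>= 2.3
[[386.76 277.85]] [[385.02 243.86]]
```

View pics/m2.png

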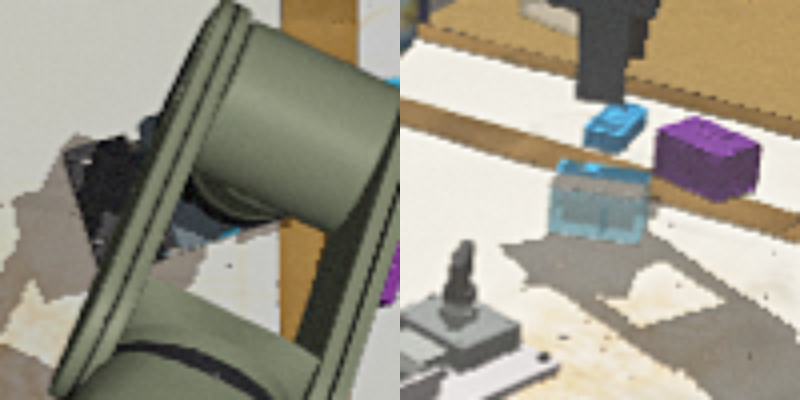

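The side view shows the finger, mosaic (600,100), straight above the blue and white block at (600,180); the top view is hidden by the arm. Descending and gripping.

```bash
python3 -m handwheel '0 0 0 0.03 0 0 0.09; 0 0 0 0.06 0 0 0.09; 0 0 0 0.085 0 0 0.09; 0 0 0 0.096 0 0 0.09; 0 0 0 0.097 0 0 0.09; 0 0 0 0.097 0 0 0.03; 0 0 0 0.097 0 0 0.03; 0 0 0 0.097 0 0 0.03; 0 0 0 0.097 0 0 0.03;0 0 0 0.097 0 0 0.03;0 0 0 0.097 0 0 0.03;0 0 0 0.097 0 0 0.03' 25; python3 -m handwheel '0 0 0 0 0 0 0.03; 0 0 0 0 0 0 0.03;0 0 0 0 0 0 0.03'; python3 -c "
from plan import *
plan()"
```

```text
time_s: 2.37
ee_pos: [509.5, -217.7, 24.0]
ee_rot: [128.9, 89.9, -32.7]
force: [-0.0, -0.2, 1.6]
gripper_width: 48.4
time_s: 2.62
ee_pos: [509.5, -217.7, 23.9]
ee_rot: [130.7, 90.0, -30.8]
force: [-0.3, 0.0, 5.4]
gripper_width: 48.5
t 2.6167 p [ 509.55 -217.7    23.94] jaw -71.52285678054005 down [ 0. -0. -1.] q [-24.32  27.19 106.66  -0.01  46.1   47.21] F [-0.32  0.01  5.44] T [ 0.01  0.11 -0.04] w 48.497852659312834
```

```bash
python3 -m handwheel '0 0 0 -0.01 0 0 0.03; 0 0 0 -0.03 0 0 0.03; 0 0 0 -0.06 0 0 0.03; 0 0 0 -0.09 0 0 0.03; 0 0 0 -0.105 0 0 0.03; 0 0 0 -0.105 0 0 0.03; 0 0 0 -0.105 0 0 0.03' ; python3 -c "
from plan import *
plan((515.2,107.2,128,-105.2))"
```

```text
time_s: 3.2
ee_pos: [509.3, -217.6, 129.1]
ee_rot: [136.0, 89.9, -25.5]
force: [0.1, -0.2, -0.8]
gripper_width: 48.3
t 3.2 p [ 509.34 -217.6   129.09] jaw -71.53214432044237 down [ 0. -0. -1.] q [-24.32  20.27  99.79  -0.    59.86  47.21] F [ 0.06 -0.24 -0.79] T [ 0.01  0.02 -0.04] w 48.34381118992614
rot [33.67 -0.07 -0.04] shift_mm [   0.9  -306.22 -108.45] rows>= 7.8
```

```bash
python3 -m handwheel '3 0 0 0 -0.024 -0.009 0.03; 7 0 0 0 -0.055 -0.019 0.03; 10 0 0 0 -0.086 -0.03 0.03; 13 0 0 0 -0.117 -0.041 0.03; 17 0 0 0 -0.148 -0.052 0.03; 20 0 0 0 -0.179 -0.063 0.03; 24 0 0 0 -0.21 -0.074 0.03; 27 0 0 0 -0.241 -0.085 0.03; 31 0 0 0 -0.272 -0.096 0.03; 33.67 0 0 0 -0.296 -0.105 0.03; 33.67 0 0 0 -0.3062 -0.1085 0.03;  33.67 0 0 0 -0.3062 -0.1085 0.03'; python3 -m handwheel '0 0 0 0.02 0 0 0.03; 0 0 0 0.045 0 0 0.03;0 0 0 0.06 0 0 0.03;0 0 0 0.06 0 0 0.03;0 0 0 0.06 0 0 0.03'; python3 -c "
from plan import *
plan((515.2,107.2,68,-105.2))
from h import *
t=grab('top');s=grab('side');cv2.imwrite('pics/t3.png',t);cv2.imwrite('pics/s3.png',s)
cv2.imwrite('pics/m3.png',np.hstack([cv2.resize(t[235:310,225:325],(400,300)),cv2.resize(s[225:325,285:385],(400,400))[:300]]) if 0 else np.hstack([cv2.resize(t[225:325,225:325],(400,400)),cv2.resize(s[225:325,285:385],(400,400))]))"
```

```text
time_s: 4.2
ee_pos: [514.1, 108.9, 126.8]
ee_rot: [22.9, 89.8, -172.1]
force: [-0.4, -0.9, 0.1]
gripper_width: 48.2
time_s: 4.62
ee_pos: [514.3, 105.8, 67.4]
ee_rot: [34.5, 89.8, -160.7]
force: [0.3, -0.3, -0.0]
gripper_width: 48.2
t 4.6167 p [514.27 105.8   67.41] jaw -105.23735229588884 down [-0. -0. -1.] q [ 10.39  21.98 107.77  -0.04  50.44 115.65] F [ 0.35 -0.34 -0.01] T [ 0.01  0.02 -0.05] w 48.22284069521663
rot [-0.04  0.16 -0.11] shift_mm [-0.59 -1.59 -0.53] rows>= 0.0
```

View pics/m3.png

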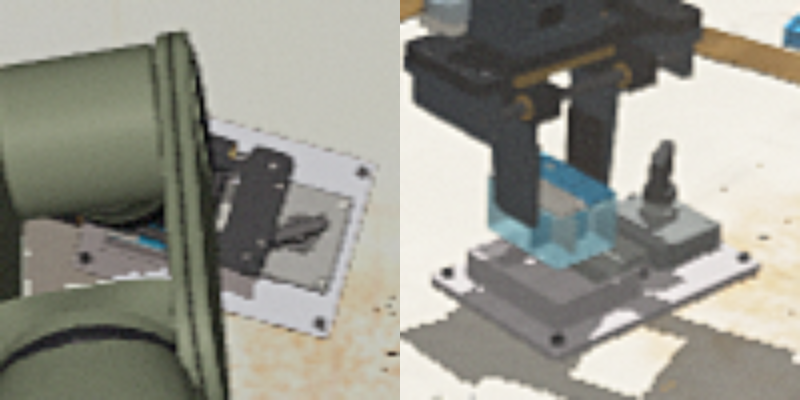

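The block is held level above the pocket, with its lower edges at mosaic (560,260) over the walls. Correct 1.5 mm and descend in steps, watching the force.

```bash
python3 -m handwheel '0 0 0 0.004 -0.0015 -0.0005 0.03; 0 0 0 0.01 -0.0015 -0.0005 0.03;0 0 0 0.016 -0.0015 -0.0005 0.03;0 0 0 0.016 -0.0015 -0.0005 0.03;0 0 0 0.016 -0.0015 -0.0005 0.03'; for i in 1 2; do python3 -m handwheel '0 0 0 0.002 0 0 0.03; 0 0 0 0.004 0 0 0.03; 0 0 0 0.004 0 0 0.03'; done;  python3 -c "
from plan import *
plan((515.2,107.2,32,-105.2))"
```

```text
time_s: 5.13
ee_pos: [515.6, 108.5, 52.0]
ee_rot: [31.0, 89.9, -164.2]
force: [-0.4, -0.7, -0.7]
gripper_width: 48.4
time_s: 5.38
ee_pos: [516.1, 107.8, 48.4]
ee_rot: [108.8, 89.9, -86.3]
force: [0.2, -4.5, 1.6]
gripper_width: 48.5
time_s: 5.63
ee_pos: [515.8, 106.5, 45.0]
ee_rot: [99.5, 89.8, -95.5]
force: [-0.7, -9.5, 6.5]
gripper_width: 48.8
t 5.6333 p [515.8  106.46  45.  ] jaw -105.05565101610483 down [-0. -0. -1.] q [ 10.55  23.7  109.05  -0.3   47.32 115.81] F [-0.67 -9.49  6.47] T [-1.76  0.37  0.2 ] w 48.76076584749128
rot [ 0.14 -0.04 -0.23] shift_mm [12.99 -0.61  0.78] rows>= 0.3
```

Touching the +y wall's flare (Fy -9.5 N), so shift about 3.5 mm toward -y and carry on down.

```bash
python3 -m handwheel '0 0 0 -0.002 0.0015 0 0.03; 0 0 0 -0.002 0.0035 0 0.03; 0 0 0 -0.002 0.0035 0 0.03;0 0 0 0.001 0.0035 0 0.03;0 0 0 0.001 0.0035 0 0.03'; python3 -m handwheel '0 0 0 0.002 0 0 0.03; 0 0 0 0.004 0 0 0.03; 0 0 0 0.004 0 0 0.03';  python3 -c "
from plan import *
plan((515.2,107.2,32,-105.2))"
```

```text
time_s: 6.05
ee_pos: [514.9, 105.3, 42.9]
ee_rot: [18.6, 90.0, -176.6]
force: [0.2, -0.9, -0.4]
gripper_width: 48.3
time_s: 6.3
ee_pos: [514.7, 105.3, 38.8]
ee_rot: [15.5, 89.9, -179.7]
force: [0.7, 1.0, -1.2]
gripper_width: 48.3
t 6.3 p [514.74 105.28  38.81] jaw -105.20595856447957 down [-0. -0. -1.] q [ 10.3   24.07 109.6    0.01  46.39 115.49] F [ 0.72  0.96 -1.21] T [ 0.05  0.04 -0.03] w 48.29725545768777
rot [-0.01  0.06 -0.02] shift_mm [ 6.81 -1.98  0.06] rows>= 0.2
```

Free now, with the block bottom at z≈15, inside the straight walls. Go down to the floor, then release.

```bash
python3 -m handwheel '0 0 0 0.002 0 0 0.03; 0 0 0 0.004 0 0 0.03;0 0 0 0.006 0 0 0.03; 0 0 0 0.007 0 0 0.03; 0 0 0 0.007 0 0 0.03';  python3 -m handwheel '0 0 0 0.001 0 0 0.03; 0 0 0 0.002 0 0 0.03;0 0 0 0.002 0 0 0.03'; python3 -c "
from plan import *
plan((515.2,107.2,32,-105.2))"
```

```text
time_s: 6.72
ee_pos: [515.0, 105.2, 32.2]
ee_rot: [13.2, 90.0, 178.0]
force: [0.6, 0.2, -0.2]
gripper_width: 48.4
time_s: 6.97
ee_pos: [515.1, 105.2, 31.9]
ee_rot: [-170.0, 90.0, -5.2]
force: [-3.4, 0.1, 10.6]
gripper_width: 48.5
t 6.9667 p [515.13 105.22  31.91] jaw -105.19393665851985 down [ 0. -0. -1.] q [ 10.29  24.6  110.01  -0.01  45.36 115.49] F [-3.44  0.14 10.57] T [-0.22  0.64 -0.01] w 48.53658093914891
rot [ 0.01 -0.02  0.  ] shift_mm [-0.09 -1.93  0.45] rows>= 0.0
```

Floor reached at TCP z≈32 with 10 N of contact. Release, rise, shut the fingers and press the top lightly so it sits flat.

```bash
python3 -m handwheel '0 0 0 -0.001 0 0 0.07; 0 0 0 -0.001 0 0 0.07; 0 0 0 -0.001 0 0 0.07; 0 0 0 -0.001 0 0 0.07; 0 0 0 -0.02 0 0 0.07; 0 0 0 -0.04 0 0 0.07;0 0 0 -0.04 0 0 0; 0 0 0 -0.04 0 0 0; 0 0 0 -0.04 0 0 0;0 0 0 -0.04 0 0 0;0 0 0 -0.04 0 0 0;0 0 0 -0.04 0 0 0'; python3 -m handwheel '0 0 0 0 0 0 0; 0 0 0 0.01 0 0 0;0 0 0 0.018 0 0 0;0 0 0 0.02 0 0 0;0 0 0 0.022 0 0 0;0 0 0 0.024 0 0 0';python3 -c "
from plan import *
plan((515.2,107.2,48,-105.2))"
```

```text
time_s: 7.97
ee_pos: [514.6, 105.1, 69.7]
ee_rot: [28.3, 89.9, -166.9]
force: [0.9, 0.1, 0.1]
gripper_width: 32.6
time_s: 8.47
ee_pos: [514.8, 105.5, 48.2]
ee_rot: [-9.0, 89.9, 155.8]
force: [-9.5, -1.0, 34.3]
gripper_width: 0.1
t 8.4667 p [514.75 105.47  48.18] jaw -105.22449645602606 down [-0.  0. -1.] q [ 10.3   23.36 109.03   0.05  47.66 115.49] F [-9.46 -0.99 34.26] T [-0.03  1.77  0.01] w 0.13723298827941266
rot [-0.02  0.07  0.01] shift_mm [ 0.18 -1.79  0.02] rows>= 0.0
```

Block top is at 48.2 mm under 34 N, so it is home. Now lift and swing round toward the wing.

```bash
python3 -m handwheel '0 0 0 -0.03 0 0 0.04; -5 0 0 -0.06 0 0 0.04; -12 0 0 -0.09 0 0 0.04; -19 0 0 -0.09 0 0 0.04; -26 0 0 -0.09 0 0 0.04; -33 0 0 -0.09 0 0 0.04; -40 0 0 -0.09 0 0 0.04; -47 0 0 -0.09 0 0 0.04; -54 0 0 -0.09 0 0 0.04; -61 0 0 -0.09 0 0 0.04; -68 0 0 -0.09 0 0 0.04; -68 0 0 -0.09 0 0 0.04' 20; python3 -c "
from plan import *
plan((489.3,13.5,115,25.3))
from h import *
t=grab('top');s=grab('side');cv2.imwrite('pics/t4.png',t);cv2.imwrite('pics/s4.png',s)
cv2.imwrite('pics/m4.png',np.hstack([cv2.resize(t[235:315,235:335],(400,320),interpolation=2),cv2.resize(s[240:320,285:385],(400,320),interpolation=2)]))"
```

```text
time_s: 9.47
ee_pos: [514.9, 105.1, 136.0]
ee_rot: [-32.3, 90.0, -159.4]
force: [-0.6, 0.0, 0.7]
gripper_width: 39.6
t 9.4667 p [514.94 105.12 136.03] jaw -37.08849542566223 down [-0. -0. -1.] q [ 10.29  17.58 102.82  -0.01  59.63  47.38] F [-0.61  0.04  0.75] T [-0.03 -0.06 -0.02] w 39.56818030130455
rot [-62.39   0.02   0.03] shift_mm [21.07 34.81 88.54] rows>= 2.3
```

View pics/m4.png

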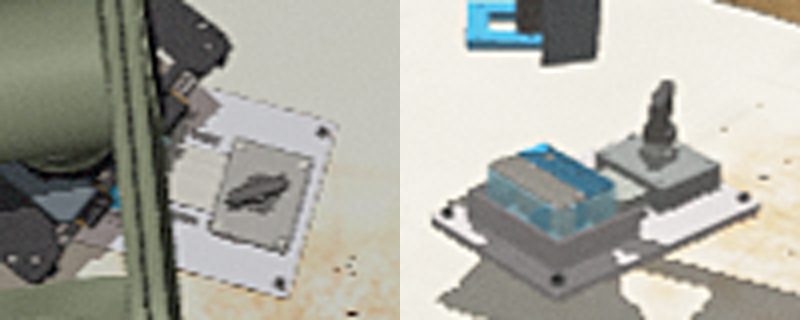

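The side view shows the block seated level in the pocket, mosaic (550,190). The wing is at mosaic top (258,192), unmoved. Next: over the wing, turned to jaw 25°.

```bash
python3 -m handwheel '-6 0 0 0.002 0.004 0.009 0.04; -13 0 0 0.004 0.008 0.019 0.04; -20 0 0 0.007 0.012 0.03 0.04; -27 0 0 0.01 0.016 0.041 0.04; -34 0 0 0.012 0.02 0.052 0.04; -41 0 0 0.014 0.024 0.062 0.04; -48 0 0 0.016 0.028 0.072 0.04; -55 0 0 0.019 0.032 0.082 0.04; -62.4 0 0 0.021 0.0348 0.0885 0.04; -62.4 0 0 0.021 0.0348 0.0885 0.04;-62.4 0 0 0.021 0.0348 0.0885 0.04';  python3 -c "
from plan import *
plan((489.3,13.5,53,25.3))"
```

```text
time_s: 10.48
ee_pos: [489.4, 13.5, 115.4]
ee_rot: [144.2, 90.0, 79.1]
force: [0.1, -0.5, -0.5]
gripper_width: 39.7
t 10.4833 p [489.35  13.53 115.39] jaw 24.884076948030188 down [ 0.  0. -1.] q [  0.23  15.82 108.97   0.01  55.21 -24.66] F [ 0.1  -0.53 -0.5 ] T [ 0.03 -0.13  0.  ] w 39.69407905573488
rot [-0.42 -0.01 -0.01] shift_mm [62.39 -0.07  0.02] rows>= 1.5
```

```bash
python3 -m handwheel '0 0 0 0.025 0 0 0.04; 0 0 0 0.05 0 0 0.04; 0 0 0 0.062 0 0 0.04; 0 0 0 0.062 0 0 0.04; 0 0 0 0.062 0 0 0.04' 8; python3 -m handwheel '0 0 0 0 0 0 0; 0 0 0 0 0 0 0;0 0 0 0 0 0 0;0 0 0 0 0 0 0;0 0 0 0 0 0 0;0 0 0 0 0 0 0;0 0 0 0 0 0 0';  python3 -c "
from plan import *
plan((489.3,13.5,53,25.3))"
```

```text
time_s: 10.9
ee_pos: [489.4, 14.1, 53.3]
ee_rot: [-119.3, 90.0, 175.7]
force: [0.5, 0.3, 0.4]
gripper_width: 39.9
time_s: 11.48
ee_pos: [491.2, 14.4, 54.3]
ee_rot: [84.0, 89.7, 19.2]
force: [1.9, 5.0, 1.9]
gripper_width: 10.2
t 11.4833 p [491.16  14.42  54.33] jaw 25.12974074211834 down [ 0.  0. -1.] q [  0.28  20.25 113.28   0.12  46.22 -24.92] F [1.93 4.96 1.9 ] T [ 0.79 -0.61 -0.06] w 10.17372901763404
rot [-0.17  0.03 -0.26] shift_mm [ 1.32 -2.08  0.05] rows>= 0.1
```

Wing gripped at 10.2 mm with jaw angle 25.1°. Recentre 2 mm along the jaws, then turn clockwise. The seat is expected near jaw -74°, about 99° of turn.

```bash
python3 -m handwheel '0 0 0 0 0.002 0 0; 0 0 0 0 0.002 0 0; 0 0 0 0 0.002 0 0' 20; python3 -m handwheel '6 0 0 0 0 0 0; 12 0 0 0 0 0 0; 18 0 0 0 0 0 0; 24 0 0 0 0 0 0; 30 0 0 0 0 0 0;36 0 0 0 0 0 0;42 0 0 0 0 0 0;48 0 0 0 0 0 0; 48 0 0 0 0 0 0;48 0 0 0 0 0 0';  python3 -c "
from plan import *
plan((490.8,14.4,54,-74.2))"
```

```text
time_s: 11.73
ee_pos: [491.2, 14.5, 54.3]
ee_rot: [40.0, 90.0, -24.8]
force: [-1.7, 1.3, 6.1]
gripper_width: 10.0
time_s: 12.57
ee_pos: [492.6, 14.5, 54.3]
ee_rot: [111.7, 89.8, -1.0]
force: [2.5, 1.5, 6.1]
gripper_width: 9.8
t 12.5667 p [492.62  14.47  54.31] jaw -22.66315338445801 down [ 0. -0. -1.] q [  0.35  20.39 113.06  -0.01  46.36  23.02] F [2.52 1.49 6.07] T [ 0.15 -0.43 -0.06] w 9.846396578944647
rot [51.54 -0.15 -0.13] shift_mm [ 0.31 -1.65  0.77] rows>= 0.0
```

```bash
python3 -m handwheel '6 0 0 -0.0015 0.0015 0 0; 12 0 0 -0.0015 0.0015 0 0; 18 0 0 -0.0015 0.0015 0 0; 24 0 0 -0.0015 0.0015 0 0; 30 0 0 -0.0015 0.0015 0 0;36 0 0 -0.0015 0.0015 0 0;42 0 0 -0.0015 0.0015 0 0;42 0 0 -0.0015 0.0015 0 0;42 0 0 -0.0015 0.0015 0 0';  python3 -c "
from plan import *
plan()"
for i in 1 2; do python3 -m handwheel '2 0 0 0 0 0 0; 3 0 0 0 0 0 0; 3 0 0 0 0 0 0' >/dev/null; python3 -c "
from plan import *
plan()"; done
```

```text
time_s: 13.32
ee_pos: [493.5, 13.6, 54.3]
ee_rot: [130.7, 89.9, -23.9]
force: [5.3, 0.7, -4.8]
gripper_width: 9.8
t 13.3167 p [493.48  13.6   54.34] jaw -64.60262166547004 down [ 0. -0. -1.] q [  0.27  20.49 112.88  -0.06  46.53  64.92] F [ 5.28  0.73 -4.77] T [ 0.05 -0.83  0.16] w 9.75619357116898
t 13.5667 p [493.53  13.55  54.38] jaw -67.60319920874814 down [ 0. -0. -1.] q [  0.28  20.48 112.88  -0.08  46.53  67.93] F [ 5.16  0.16 -4.29] T [ 0.04 -0.88  0.19] w 9.761641298202266
t 13.8167 p [493.58  13.44  54.38] jaw -70.59597637206635 down [ 0. -0. -1.] q [  0.27  20.48 112.88  -0.09  46.52  70.93] F [ 5.45 -0.1  -4.75] T [-0.05 -0.86  0.27] w 9.877053868896832
```

```bash
for i in 1 2 3; do python3 -m handwheel '1 0 0 0 0 0 0; 2 0 0 0.0003 0 0 0; 2 0 0 0.0003 0 0 0' >/dev/null; python3 -c "
from plan import *
plan()"; done
```

```text
t 14.0667 p [493.56  13.38  54.38] jaw -72.64362498025295 down [ 0. -0. -1.] q [  0.27  20.48 112.88  -0.1   46.52  72.98] F [ 5.97 -2.48 -4.16] T [-0.21 -0.85  0.28] w 9.822133422567466
t 14.3167 p [493.59  13.37  54.39] jaw -74.6044490321708 down [ 0. -0. -1.] q [  0.27  20.48 112.89  -0.11  46.51  74.95] F [ 5.85 -1.32 -2.64] T [-0.25 -0.91  0.63] w 10.192724705684146
t 14.5667 p [493.41  13.33  54.35] jaw -76.6470581643992 down [ 0. -0. -1.] q [  0.27  20.47 112.9   -0.11  46.51  76.99] F [ 5.08 -1.84  0.19] T [-0.47 -0.8   0.77] w 10.862371653350202
```

Torque jumps 0.28→0.77 N m near jaw -74° and the wing begins to slip in the pads. I'll confirm the seat with a firmer grip.

```bash
python3 -m handwheel '0 0 0 0 0 0 0; 0 0 0 0 0 0 0; 0 0 0 0 0 0 0' 50 >/dev/null; python3 -c "
from plan import *
plan()"; python3 -m handwheel '1 0 0 0 0 0 0; 2 0 0 0 0 0 0; 2 0 0 0 0 0 0' >/dev/null; python3 -c "
from plan import *
plan()"
```

```text
t 14.8167 p [493.43  13.29  54.36] jaw -76.46237744932738 down [ 0. -0. -1.] q [  0.29  20.47 112.9   -0.16  46.51  76.86] F [ 4.25 -1.93  0.26] T [-0.29 -0.83  1.41] w 10.55225313685546
t 15.0667 p [493.42  13.28  54.37] jaw -78.43889255341132 down [ 0. -0. -1.] q [  0.29  20.47 112.9   -0.18  46.51  78.85] F [ 5.28 -0.91  0.92] T [-0.25 -0.82  1.72] w 10.972786462405029
```

The torque reached 1.7 N m while the wing stayed put, slipping from about jaw -74°. The predicted seat was -74.2°, so it is seated. Now back off a quarter turn, to jaw +16°.

```bash
python3 -m handwheel '-3 0 0 0 0 0 0; -6 0 0 0 0 0 0; -12 0 0 0 0 0 0; -18 0 0 0 0 0 0; -24 0 0 0 0 0 0; -30 0 0 0 0 0 0;-36 0 0 0 0 0 0;-42 0 0 0 0 0 0;-48 0 0 0 0 0 0;-54 0 0 0 0 0 0; -60 0 0 0 0 0 0; -60 0 0 0 0 0 0' 25; python3 -c "
from plan import *
plan((492,14,54.3,16))"
```

```text
time_s: 16.07
ee_pos: [492.2, 13.6, 54.4]
ee_rot: [-38.3, 90.0, -147.0]
force: [2.0, -2.3, 3.5]
gripper_width: 10.1
t 16.0667 p [492.17  13.61  54.36] jaw -18.705628469461157 down [-0. -0. -1.] q [  0.26  20.44 112.96  -0.02  46.63  18.98] F [ 1.97 -2.25  3.48] T [-0.42 -0.47  0.04] w 10.094263684128991
rot [-34.71   0.02   0.02] shift_mm [ 0.06 -0.28 -0.31] rows>= 0.0
```

```bash
python3 -m handwheel '-6 0 0 0 0 0 0; -12 0 0 0 0 0 0; -18 0 0 0 0 0 0; -24 0 0 0 0 0 0; -30 0 0 0 0 0 0;-34.7 0 0 0 0 0 0;-34.7 0 0 0 0 0 0;-34.7 0 0 0 0 0 0'; python3 -c "
from plan import *
plan((492,14,54.3,16))
from fit import *
t=grab('top');s=grab('side');cv2.imwrite('pics/t5.png',t);cv2.imwrite('pics/s5.png',s)
cv2.imwrite('pics/m5.png',np.hstack([cv2.resize(t[175:325,235:385],(400,400),interpolation=2),cv2.resize(s[225:325,285:385],(400,400),interpolation=2)]))"
```

```text
time_s: 16.73
ee_pos: [491.7, 13.6, 54.4]
ee_rot: [-89.6, 89.9, -163.9]
force: [-1.1, -1.9, 5.8]
gripper_width: 10.4
t 16.7333 p [491.75  13.64  54.37] jaw 15.677517070921333 down [-0. -0. -1.] q [  0.26  20.43 112.97  -0.03  46.67 -15.39] F [-1.11 -1.89  5.76] T [-0.39 -0.26  0.06] w 10.417803993930221
rot [-0.32  0.    0.08] shift_mm [ 0.07  0.34 -0.28] rows>= 0.0
```

View pics/m5.png

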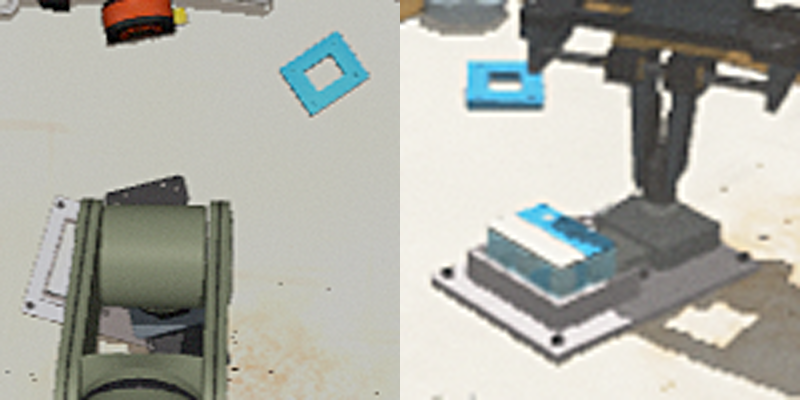

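The side view shows the block level and home at mosaic (550,245), with the fingers on the wing at (662,190) and the frame and tape undisturbed. One settling check with a firmer grip before handing in.

```bash
python3 -m handwheel '0 0 0 0 0 0 0;0 0 0 0 0 0 0;0 0 0 0 0 0 0;0 0 0 0 0 0 0;0 0 0 0 0 0 0' 40; python3 -c "
from plan import *
plan()
from fit import *
for f,b in (('s4','home after push'),('s5','end')):
    im=cv2.imread(f'pics/{f}.png'); p,_=fit({'side':im},rect(-35,35,-24,24,48),[515,105,np.radians(-15)]); print(b,p[:2],np.degrees(p[2]))
"
```

```text
time_s: 17.25
ee_pos: [491.7, 13.7, 54.4]
ee_rot: [-91.2, 89.9, -165.5]
force: [1.3, -1.6, 5.7]
gripper_width: 10.2
t 17.25 p [491.73  13.68  54.35] jaw 15.664327827542591 down [-0. -0. -1.] q [  0.27  20.43 112.97  -0.03  46.67 -15.38] F [ 1.32 -1.59  5.67] T [-0.45 -0.2   0.01] w 10.223393916059843
home after push [512.81 109.25] -16.531013858350754
end [513.25 108.55] -15.522855739098956
```

```bash
python3 -c "
from workcell import env
env.job_done(); print(env.state()['time_s'])"
```

```text
the job is handed in; nothing more can be done
the job is handed in; nothing more can be done
```

The snap block is home in the pocket. I turned the thumbscrew clockwise until it seated, then backed it off a quarter turn. I handed the job in with the wing still in the gripper, at about 17.3 s on the clock.

- **Block home:** its top measured 48.2 mm under a 34 N push, against the expected 48. In the last side view it sits level. I did not push-test that it is free after the back-off; that rests on the screw angle.
- **Seat:** torque rose to 1.7 N m with the wing no longer following past a jaw angle of about -74°; the measured nest pose had predicted -74.2°.
- **Back-off:** the gripper ended at +15.7°, about 89.7° back from the seat. The torque about the screw axis was close to 0 and the grip was 10.2 mm wide at 40 N.
- **Other things:** the frame and tape measure are undisturbed in the last picture. I did not check the clip or glue bottle at the end, but the arm never went near the bottle and passed the clip only while picking up the block.

**Disagreements:**
- My image estimate of the nest was about 2 mm too far toward +y. The block touched that wall's flare at about 10 N on the way in, and I corrected by feel.
- The two cameras differ by about 3 mm on the nest's y.
- The arm ended with a steady 5.7 N upward reading at the fingertips, probably resting lightly on the screw boss.

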